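Book out a pick at the fittings bins

TASK

Book out the picked fittings on the rocker keys in front of the bins: push the ribbed end of the key, the end away from the bin, fully down first at the bin of elbows, then at the bin of tees, then at the bin of straight unions, each with the fingertips and so that it stays down. Leave the key at the bin of hexagon nuts as it is, and do not pick up or shift the loose things lying about on the bench.

Things in the scene. Friction and masses are not known exactly. Their poses are not given: they have to be found in the camera images.
- elbow_bin: fixed station of the 90 degree elbow fittings (L-shaped, legs 45 mm): a grey key box 76 x 56 mm in plan, 40 mm high, with a white rocker key on top, and behind the box (its +x side) the black bin, 170 mm long, 105 mm wide, 72 mm high, holding the fittings. Origin on the bench under the middle of the key's hinge; +x points from key to bin, +z up. The bin spans x = 48 to 218 mm. Place and yaw vary, and the stations change places.
- elbow_rib (a point): top middle of the rib on the rocker key of the elbow station; moves with the key. The key is a plate 56 mm long (station x), 40 mm wide and 6 mm thick, hinged across its middle 52 mm above the bench. The rib, 5 mm wide, 32 mm long (along station y) and 4 mm proud, crosses the end away from the bin, 19 to 22 mm from the hinge; its top is 63 mm above the bench when that end is up and 54 mm when fully down.
- elbow_key (a joint): angle of the elbow station's rocker key, rad: 0 = ribbed end fully up, 0.44 = ribbed end fully down against its stop. It has no spring: it moves under about 2.5 N at the rib and stays where it is left. Starts between 0 and 0.08. Counted as down above 0.36.
- tee_bin: fixed station of the tee fittings (T-shaped, 76 mm across, stem 30 mm): a grey key box 76 x 56 mm in plan, 40 mm high, with a white rocker key on top, and behind the box (its +x side) the black bin, 170 mm long, 105 mm wide, 72 mm high, holding the fittings. Origin on the bench under the middle of the key's hinge; +x points from key to bin, +z up. The bin spans x = 48 to 218 mm. Place and yaw vary, and the stations change places.
- tee_rib (a point): top middle of the rib on the rocker key of the tee station; moves with the key. The key is a plate 56 mm long (station x), 40 mm wide and 6 mm thick, hinged across its middle 52 mm above the bench. The rib, 5 mm wide, 32 mm long (along station y) and 4 mm proud, crosses the end away from the bin, 19 to 22 mm from the hinge; its top is 63 mm above the bench when that end is up and 54 mm when fully down.
- tee_key (a joint): angle of the tee station's rocker key, rad: 0 = ribbed end fully up, 0.44 = ribbed end fully down against its stop. It has no spring: it moves under about 2.5 N at the rib and stays where it is left. Starts between 0 and 0.08. Counted as down above 0.36.
- union_bin: fixed station of the straight union fittings (70 mm rods with a hexagon in the middle): a grey key box 76 x 56 mm in plan, 40 mm high, with a white rocker key on top, and behind the box (its +x side) the black bin, 170 mm long, 105 mm wide, 72 mm high, holding the fittings. Origin on the bench under the middle of the key's hinge; +x points from key to bin, +z up. The bin spans x = 48 to 218 mm. Place and yaw vary, and the stations change places.
- union_rib (a point): top middle of the rib on the rocker key of the union station; moves with the key. The key is a plate 56 mm long (station x), 40 mm wide and 6 mm thick, hinged across its middle 52 mm above the bench. The rib, 5 mm wide, 32 mm long (along station y) and 4 mm proud, crosses the end away from the bin, 19 to 22 mm from the hinge; its top is 63 mm above the bench when that end is up and 54 mm when fully down.
- union_key (a joint): angle of the union station's rocker key, rad: 0 = ribbed end fully up, 0.44 = ribbed end fully down against its stop. It has no spring: it moves under about 2.5 N at the rib and stays where it is left. Starts between 0 and 0.08. Counted as down above 0.36.
- nut_bin: fixed station of the flat hexagon lock nuts (42 mm across the points): a grey key box 76 x 56 mm in plan, 40 mm high, with a white rocker key on top, and behind the box (its +x side) the black bin, 170 mm long, 105 mm wide, 72 mm high, holding the fittings. Origin on the bench under the middle of the key's hinge; +x points from key to bin, +z up. The bin spans x = 48 to 218 mm. Place and yaw vary, and the stations change places.
- nut_rib (a point): top middle of the rib on the rocker key of the nut station; moves with the key. The key is a plate 56 mm long (station x), 40 mm wide and 6 mm thick, hinged across its middle 52 mm above the bench. The rib, 5 mm wide, 32 mm long (along station y) and 4 mm proud, crosses the end away from the bin, 19 to 22 mm from the hinge; its top is 63 mm above the bench when that end is up and 54 mm when fully down.
- nut_key (a joint): angle of the nut station's rocker key, rad: 0 = ribbed end fully up, 0.44 = fully down; same key as the others, to be left up.
- loose_elbow: a loose zinc elbow fitting lying on the bench between the bins' key boxes, 58 x 58 x 25 mm; bystander, to be left alone. Origin at the centre of its underside, z up.
- loose_union: a loose zinc straight union lying on the bench between the key boxes, 70 mm long, 33 mm over the hexagon; bystander, to be left alone. Origin at the centre of its underside, z up.
- oiler: a small white plastic oil bottle, 44 mm diameter, 85 mm high, standing between the key boxes; bystander, to be left alone. Origin at the centre of its underside, z up.
- tape: a roll of brown tape lying flat, 90 mm diameter, 24 mm high; bystander, to be left alone. Origin at the centre of its underside, z up.
- wrench: a steel open-ended wrench lying flat on the bench; bystander, to be left alone. Origin at the centre of its underside.
- mug: a white mug, 76 mm diameter, 90 mm high; bystander, to be left alone. Origin at the centre of its underside, z up.
- carton: a small cardboard box, 110 x 80 x 60 mm; bystander, to be left alone. Origin at the centre of its underside, z up.

How it is judged:
By the outcome, as a careful person would: the job done as asked, in the order asked, and still so for the second after the job is handed in, with the robot touching nothing.
It also fails if it takes over 48 s, if anything falls off the work surface, if the arm or the gripper's body presses on something with over 40 N, if the wrist force passes 120 N, or if a joint passes its speed limit or range.

ROBOT

A 6-joint arm with a two-finger parallel gripper is mounted at the origin on the work surface. World frame = base frame: x ahead of the robot, y to its left, z up, the work surface at z = 0. Lengths are in mm, angles in rad, forces in N, time in s.
With the tool pointing down it reaches from about 275 to 750 mm from the base axis. Payload 10.2 kg.
Tool frame: the origin (TCP) lies midway between the tips of the shut fingers; the grasp point (between the pads) lies 19 mm behind it; x points along the fingers, y is the direction in which the jaws open and shut, and the axes are right-handed (so a half turn about x gives the same grasp; the last joint's range is limited). The gripper opens to 85 mm and grips with 20 to 120 N. Pads are 22 mm wide; open, the fingers measure 114 mm over their backs; the gripper's body (76 mm by 85 mm) begins 54 mm behind the grasp point. The pads swing forward as they close: fully open they stand 13 mm farther back than shut.
Start: joints at [-1.371, 0.313, 1.498, -0, 1.331, -0.223], TCP at [215.404, -478.782, 231.294] pointing down, gripper open.
Joint ranges: [-2.94, 2.94], [-0.97, 2.17], [0.19, 2.56], [-1.23, 4.37], [0.02, 3.11], [-2.88, 2.88]. Speed limits (rad/s): [2.39, 2.39, 3.01, 3.14, 3.14, 3.14].

INTERFACE

Orientations are given as a unit quaternion [w, x, y, z].
In Python, from rig import sense, capture, get_calibration, finish_job gives the robot as it stands.
- The arm moves only by the tool jog_arm, never from a script. Its argument "increments" is a list of rows, each an object of numbers: "rx", "ry", "rz": the turn, a rotation vector about the tool's x, y, z in rad; "x", "y", "z": the shift along the tool's x, y, z in mm; "hand": the finger opening in mm, from 0 to 85.4. A call has 1 to 5 rows; each row shifts and turns the commanded pose from where the row before left it, along the tool's axes as they then stand; what a row does not reach is not made up. A row lasts 1/8 s, in which the tool goes at most 62.5 mm and 10.7 degrees, less where a joint would pass 70% of its speed; a pose out of reach is approached as far as the arm can. A call with a gripper value outside its range is refused whole. The fingers move at their own pace and stop on an object; "force" is the grip in N (left out, the last holds). Time passes only in rows, so rows that do not move let the fingers close. It gives the time, the measured TCP pose, the force and the opening at its end, in the units of the state.
- sense(): the state, without advancing time (a new reading comes with each control period).
- capture(name): name is "side" or "top" or "wrist"; returns the picture (480x640x3 uint8, red, green, blue); there is no depth.
- get_calibration(name): a dict with "camera_matrix" (3x3 intrinsics, pixels), "R" (3x3) and "t" (3): a world point X has camera coordinates R X + t; the wrist camera has in their place "T_tool_cam" (4x4, takes a point from camera to tool coordinates, whose origin is the TCP and whose axes are the tool frame's). Camera axes: x right, y down, z forward; pixel columns grow to the right and rows downward; lengths in mm; the calibration is good to about 2 mm. A picture is of the moment at which its call begins: read the wrist's pose just before it. get_calibration takes no time and is no camera call.
- finish_job(): hands the job in, once; it reports no verdict.
The state is a dict: "time_s": time; "joints": joint angles; "dq": joint speeds; "tau": joint torques, N m; "eef_pos": TCP position; "ee_rot": TCP orientation; "force": force on the tool from outside, world axes, zero at the start; "wrist_torque": the same for the moment, N m; "grip_width": opening from 0.0 (shut) to 1.0 (fully open).
Only numpy, scipy, OpenCV 4.12 (cv2) and the standard library are available. Lean on these libraries where they do the work, as an engineer would, in place of code of your own. Each camera call takes 0.05 s, during which the arm holds its last target.

## Working session

There is one attempt and no reset: what is moved stays moved. The work goes in short steps, Python scripts to look and compute and a tool call to move; the robot and the scene stay as the last step left them, time stands still between calls to the robot, and variables do not carry over. Pictures are saved under pics/ and viewed, and the job is handed in when it is done.

Besides the shell and the picture viewer there is one more tool, called after ">>>" as name(argument=value, ...) on one line, values as JSON. jog_arm: Moves the arm, as the interface text tells. Its arguments: {"type":"object","properties":{"increments":{"type":"array","items":{"type":"object","properties":{"rx":{"type":"number"},"ry":{"type":"number"},"rz":{"type":"number"},"x":{"type":"number"},"y":{"type":"number"},"z":{"type":"number"},"hand":{"type":"number"}}}},"force":{"type":"number"}},"required":["increments"]}

```bash
mkdir -p pics
python3 - <<'E'
from rig import *
import cv2,json
for n in ("top","side"):
    im=capture(n); cv2.imwrite(f"pics/{n}0.png",im[:,:,::-1])
    print(n,get_calibration(n))
print(get_calibration("wrist"))
print(sense())
E
```

```text
top {'camera_matrix': array([[558.97192386,   0.        , 311.79580134],
       [  0.        , 558.97192386, 230.52156178],
       [  0.        ,   0.        ,   1.        ]]), 'R': array([[ 0.02268387, -0.99961461,  0.01600238],
       [-0.99717545, -0.02376909, -0.07124718],
       [ 0.07160008, -0.01434102, -0.99733032]]), 't': array([   3.78258025,  422.54328191, 1228.71868178])}
side {'camera_matrix': array([[513.77601367,   0.        , 323.46381881],
       [  0.        , 513.77601367, 244.2732831 ],
       [  0.        ,   0.        ,   1.        ]]), 'R': array([[ 0.99877389, -0.04890003,  0.00771336],
       [-0.02946905, -0.71248443, -0.70106883],
       [ 0.03977793,  0.69998194, -0.71305189]]), 't': array([-447.72160816,   78.22410076, 1230.41838268])}
{'camera_matrix': array([[338.11354382,   0.        , 321.11719126],
       [  0.        , 338.11354382, 242.42313103],
       [  0.        ,   0.        ,   1.        ]]), 'T_tool_cam': array([[-4.95100830e-04, -2.68220916e-01,  9.63357304e-01,
        -1.42318340e+02],
       [ 9.99999877e-01, -1.73124788e-04,  4.65730708
[... 182 characters left out ...]
   1.00000000e+00]])}
{'time_s': 0.1, 'joints': array([-1.37140210e+00,  3.13400339e-01,  1.49836739e+00, -1.44663608e-05,
        1.33104483e+00, -2.23404117e-01]), 'dq': array([ 1.85244548e-03, -1.23819367e-03, -1.46540188e-03,  3.23109010e-03,
        5.38054210e-05,  1.37837927e-03]), 'tau': array([ 2.67079457e-03, -4.12899756e+01, -2.60142875e+01, -1.73769963e-04,
        3.00097672e-03,  1.03293604e-05]), 'eef_pos': array([ 215.34886691, -478.53291039,  230.78673568]), 'ee_rot': array([ 0.14794073,  0.6913652 ,  0.14880338, -0.69136478]), 'force': array([0.5098779 , 0.19375979, 0.25271688]), 'wrist_torque': array([-0.00659894, -0.03505821,  0.01773016]), 'grip_width': 1.00324629743703}
```

View pics/top0.png

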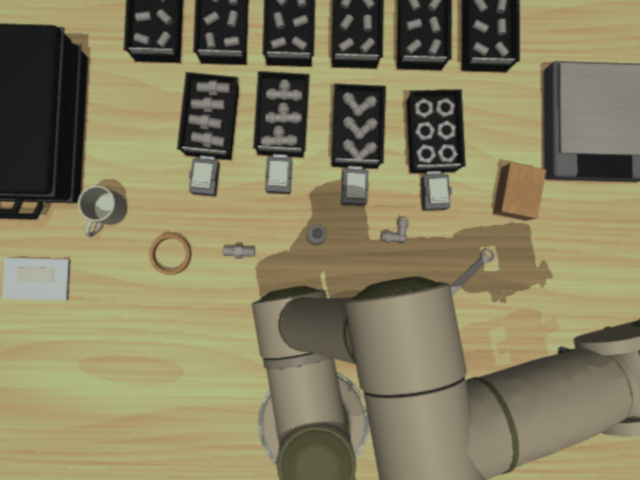

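View pics/side0.png

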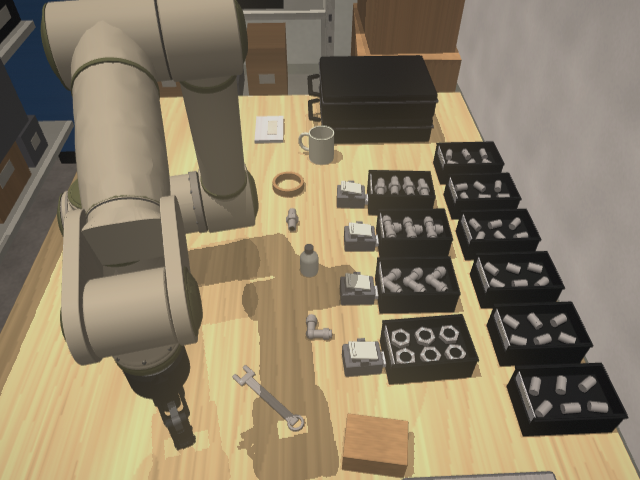

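The top view shows, from left to right, bins of unions (210,115), tees (281,113), elbows (358,125) and nuts (436,130). Their keys are at about (204,174), (279,172), (355,185) and (436,188). Next I'll enlarge the keys.

Run:
```python
import cv2
im=cv2.imread("pics/top0.png")
c=cv2.resize(im[140:220,170:400],None,fx=3.4,fy=3.4,interpolation=cv2.INTER_CUBIC);cv2.imwrite("pics/topz.png",c)
im=cv2.imread("pics/side0.png")
c=cv2.resize(im[170:310,325:415],None,fx=4.2,fy=4.2,interpolation=cv2.INTER_CUBIC);cv2.imwrite("pics/sidez.png",c)
```

```text
(no output)
```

View pics/topz.png

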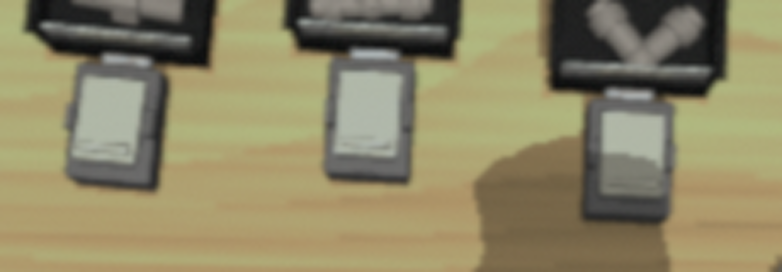

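View pics/sidez.png

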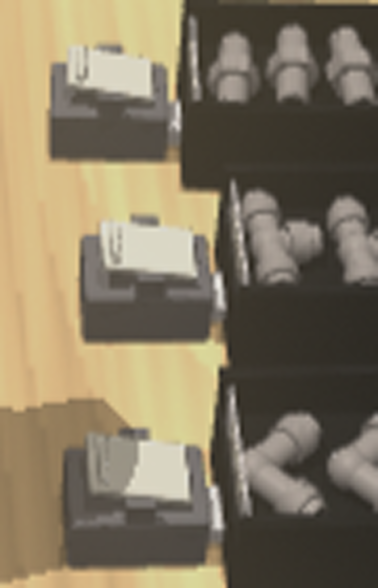

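```bash
cat > h.py <<'E'
import numpy as np
from rig import *
def ray(n,uv,z):
    c=get_calibration(n);K,R,t=c["camera_matrix"],np.array(c["R"]),np.array(c["t"])
    d=R.T@np.linalg.solve(K,[*uv,1.]); o=-R.T@t
    return o+d*(z-o[2])/d[2]
def proj(n,X):
    c=get_calibration(n);p=c["camera_matrix"]@(c["R"]@np.array(X)+c["t"]);return p[:2]/p[2]
E
python3 - <<'E'
from h import *
import cv2
im=cv2.imread("pics/top0.png")
Z={'union':[(82,75),(143,80),(133,163),(72,155)],'tee':[(340,68),(402,71),(396,160),(334,155)],'elbow':[(602,108),(664,112),(668,197),(601,192)]}
for k,q in Z.items():
    P=[np.array([(u+.5)/3.4+169.5,(v+.5)/3.4+139.5]) for u,v in q]
    W=[ray("top",p,z)[:2] for p,z in zip(P,(50,50,61,61))]
    near=(W[0]+W[1])/2; end=(W[2]+W[3])/2
    c=(near+end)/2; d=near-end
    yaw=np.arctan2(d[1],d[0]); w=((W[0]-W[1])+(W[3]-W[2]))/2; yaw2=np.arctan2(-w[0],w[1])
    print(k,c.round(1),"len",np.linalg.norm(d).round(1),"wid",np.linalg.norm(w).round(1),"yaw",yaw.round(3),yaw2.round(3),"rib",(c-20.5*d/np.linalg.norm(d)).round(1))
    # white mask components
    hsv=cv2.cvtColor(im,cv2.COLOR_BGR2HSV)
    m=((hsv[...,1]<55)&(hsv[...,2]>(110))).astype(np.uint8)
    n,l,s,ce=cv2.connectedComponentsWithStats(m)
    cp=proj("top",[*c,56]); i=l[int(cp[1]-3),int(cp[0])]
    cs=np.argwhere(l==i)[:,::-1].astype(np.float32)
    print(i and cv2.minAreaRect(cs), cp.round(1), [p.round(1) for p in P])
    if i: print(ray("top",cv2.minAreaRect(cs)[0],56).round(1))
E
```

```text
union [535.4 255.8] len 54.3 wid 38.9 yaw -0.043 -0.082 rib [514.9 256.7]
((199.86000061035156, 176.47999572753906), (22.485998153686523, 29.839908599853516), 8.130102157592773) [201.2 174.3] [array([193.8, 161.7]), array([211.7, 163.2]), array([208.8, 187.6]), array([190.8, 185.2])]
[530.6 258.6  56. ]
tee [542.7  90.5] len 58.6 wid 39.6 yaw -0.03 -0.039 rib [522.2  91.1]
((277.6109313964844, 172.72567749023438), (20.2729434967041, 26.198881149291992), 3.5763344764709473) [277.9 172.9] [array([269.6, 159.6]), array([287.9, 160.5]), array([286.1, 186.7]), array([267.9, 185.2])]
[543.1  91.1  56. ]
elbow [522.1 -79.5] len 56.0 wid 41.3 yaw 0.015 -0.045 rib [501.6 -79.8]
((356.5, 184.0), (24.0, 21.0), 90.0) [356.1 184.3] [array([346.7, 171.4]), array([364.9, 172.6]), array([366.1, 197.6]), array([346.4, 196.1])]
[522.8 -80.4  56. ]
```

```bash
cat >> h.py <<'E'
from scipy.spatial.transform import Rotation as Ro
def pose():
    s=sense();q=s["ee_rot"];return s["eef_pos"],Ro.from_quat([*q[1:],q[0]]),s
def togo(X):
    p,R,s=pose();return R.inv().apply(np.array(X)-p)
E
python3 - <<'E'
from h import *
p,R,s=pose();print(R.as_matrix().round(3)); print(togo([497,-80,130]))
E
```

```text
[[-0.     0.41  -0.912]
 [ 0.001 -0.912 -0.41 ]
 [-1.    -0.001 -0.   ]]
[ 101.19015228 -247.75252396 -420.34872128]
```

>>> jog_arm(increments=[{"rx": 0.14,"hand": 0},{"rx": 0.14,"hand": 0},{"rx": 0.142,"hand": 0},{"y": -36,"z": -26},{"y": -36,"z": -26}])

```text
schema error: expected keys rx, ry, rz, x, y, z, hand
```

>>> jog_arm(increments=[{"y": -36,"z": -26},{"y": -36,"z": -26},{"y": -36,"z": -26},{"y": -36,"z": -26},{"y": -36,"z": -26}])

```text
schema error: expected keys rx, ry, rz, x, y, z, hand
```

>>> jog_arm(increments=[{"y": -36,"z": -25},{"y": -36,"z": -20},{"y": -30,"z": -10},{"x": 30},{"x": 0}])

```text
schema error: expected keys rx, ry, rz, x, y, z, hand
```

Run:
```python
from h import *
import cv2
p,R,s=pose();print(p,R.as_matrix().round(3),s["force"],s["grip_width"],s["time_s"]); print(togo([497,-80,130]))
im=capture("wrist");cv2.imwrite("pics/w1.png",im[:,:,::-1])
c=get_calibration("wrist");T=c["T_tool_cam"];K=c["camera_matrix"]
def wp(X):
    q=np.linalg.inv(T)@np.array([*R.inv().apply(np.array(X)-p),1]);q=K@q[:3];return q[:2]/q[2]
print(wp([501.6,-80,63]),wp([522,-80,55]),wp([501.6,-60,63]),wp([501.6,-100,63]))
im=capture("top");cv2.imwrite("pics/t1.png",im[:,:,::-1])
```

```text
[ 215.34886691 -478.53291039  230.78673568] [[-0.     0.41  -0.912]
 [ 0.001 -0.912 -0.41 ]
 [-1.    -0.001 -0.   ]] [0.5098779  0.19375979 0.25271688] 1.00324629743703 0.1
[ 101.19015228 -247.75252396 -420.34872128]
[ -88.02025878 -465.14375   ] [ -68.90583283 -488.71449807] [-123.08430538 -486.10447074] [ -53.70145507 -444.62852342]
```

View pics/w1.png

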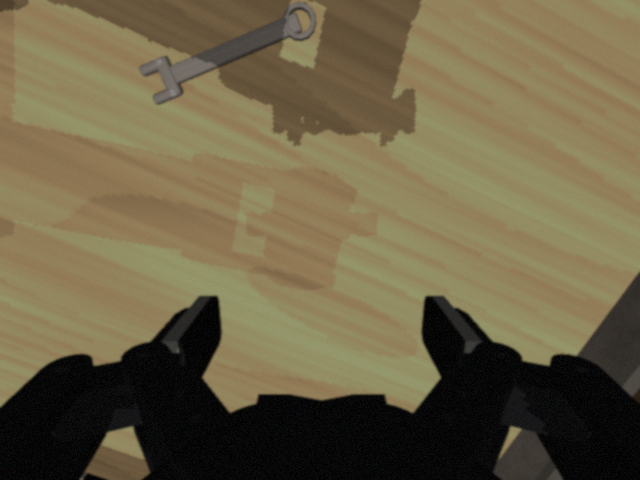

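The calls were refused because every row must give all the keys. The wrist picture shows the open fingers at (200,330) and (440,330) and the wrench at (230,50). I'll send the moves again with full rows.

>>> jog_arm(increments=[{"x": 0,"y": 0,"z": 0,"rx": 0.14,"ry": 0,"rz": 0,"hand": 0},{"x": 0,"y": 0,"z": 0,"rx": 0.14,"ry": 0,"rz": 0,"hand": 0},{"x": 0,"y": 0,"z": 0,"rx": 0.142,"ry": 0,"rz": 0,"hand": 0},{"x": 0,"y": -36,"z": -26,"rx": 0,"ry": 0,"rz": 0,"hand": 0},{"x": 0,"y": -36,"z": -26,"rx": 0,"ry": 0,"rz": 0,"hand": 0}])

```text
time_s: 0.82
eef_pos: [267.7, -405.8, 231.0]
ee_rot: [0.0, -0.707, -0.0, 0.707]
force: [-0.6, -0.6, -0.8]
grip_width: -0.001
```

>>> jog_arm(increments=[{"x": 0,"y": -36,"z": -26,"rx": 0,"ry": 0,"rz": 0,"hand": 0},{"x": 0,"y": -36,"z": -26,"rx": 0,"ry": 0,"rz": 0,"hand": 0},{"x": 0,"y": -36,"z": -26,"rx": 0,"ry": 0,"rz": 0,"hand": 0},{"x": 0,"y": -36,"z": -26,"rx": 0,"ry": 0,"rz": 0,"hand": 0},{"x": 0,"y": -36,"z": -26,"rx": 0,"ry": 0,"rz": 0,"hand": 0}])

```text
time_s: 1.45
eef_pos: [397.8, -225.3, 231.3]
ee_rot: [0.0, 0.707, 0.0, -0.707]
force: [1.0, 0.1, -0.2]
grip_width: -0.003
```

>>> jog_arm(increments=[{"x": 0,"y": -36,"z": -26,"rx": 0,"ry": 0,"rz": 0,"hand": 0},{"x": 0,"y": -36,"z": -26,"rx": 0,"ry": 0,"rz": 0,"hand": 0},{"x": 0,"y": -36,"z": -26,"rx": 0,"ry": 0,"rz": 0,"hand": 0},{"x": 40,"y": -36,"z": -20,"rx": 0,"ry": 0,"rz": 0,"hand": 0},{"x": 40,"y": 0,"z": 0,"rx": 0,"ry": 0,"rz": 0,"hand": 0}])

```text
time_s: 2.08
eef_pos: [495.9, -80.4, 150.2]
ee_rot: [0.001, 0.707, 0.001, -0.707]
force: [-0.3, -1.1, 0.2]
grip_width: 0.0
```

```bash
cat >> h.py <<'E'
def wproj(X,p,R):
    c=get_calibration("wrist");T=c["T_tool_cam"];K=c["camera_matrix"]
    q=np.linalg.inv(T)@np.array([*R.inv().apply(np.array(X)-p),1]);q=K@q[:3];return q[:2]/q[2]
def wray(uv,z,p,R):
    c=get_calibration("wrist");T=c["T_tool_cam"];K=c["camera_matrix"]
    d=R.apply(T[:3,:3]@np.linalg.solve(K,[*uv,1.]));o=p+R.apply(T[:3,3]);return o+d*(z-o[2])/d[2]
E
python3 - <<'E'
from h import *
import cv2
p,R,s=pose();print(p,s["force"],s["grip_width"],s["time_s"]); print(togo([497,-80,130]))
im=capture("wrist");cv2.imwrite("pics/w2.png",im[:,:,::-1])
print(wproj([501.6,-80,63],p,R))
im=capture("top");cv2.imwrite("pics/t2.png",im[:,:,::-1])
E
```

```text
[495.85091363 -80.43230368 150.20751848] [-0.26413348 -1.0639242   0.1934149 ] 0.00047686142214608163 2.075
[20.20835689 -0.42770513 -1.13598812]
[320.34341698 241.40169207]
```

View pics/w2.png

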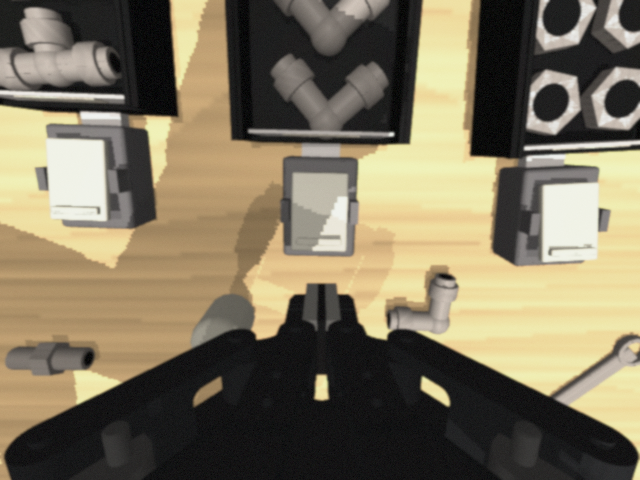

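The wrist view shows the elbow bin in the middle with its key rib at (318,240); the position I had predicted projects to (320,241), so they agree. The oiler is at (225,320) and the loose elbow at (425,310). I'll check how much room they leave, and measure the tee rib from this view at (80,211).

Run:
```python
from h import *
p,R,s=pose()
print("oiler top",ray("top",(317,233),85).round(0), "looseelbow",wray((425,310),12,p,R).round(0))
print("elbow rib",wray((318.5,240),63,p,R).round(1),"tee rib",wray((80,211),63,p,R).round(1))
for y in(-25,25):print(wproj([*(p[:2]+[0,y]),150],p,R))
```

```text
oiler top [412.   4.  85.] looseelbow [ 420. -175.   12.]
elbow rib [500.  -79.3  63. ] tee rib [520.1  83.   63. ]
[375.92596052 305.82678977]
[265.81494736 305.50858981]
```

>>> jog_arm(increments=[{"x": 40,"y": -1,"z": -1,"rx": 0,"ry": 0,"rz": 0,"hand": 0},{"x": 38,"y": 0,"z": 0,"rx": 0,"ry": 0,"rz": 0,"hand": 0},{"x": 5,"y": 0,"z": 0,"rx": 0,"ry": 0,"rz": 0,"hand": 0},{"x": 4,"y": 0,"z": 0,"rx": 0,"ry": 0,"rz": 0,"hand": 0},{"x": 3,"y": 0,"z": 0,"rx": 0,"ry": 0,"rz": 0,"hand": 0}])

```text
time_s: 2.8
eef_pos: [496.9, -82.0, 62.8]
ee_rot: [0.001, 0.708, -0.0, -0.706]
force: [-3.5, -0.6, 4.3]
grip_width: -0.001
```

>>> jog_arm(increments=[{"x": 3,"y": 0,"z": 0,"rx": 0,"ry": 0,"rz": 0,"hand": 0},{"x": 3,"y": 0,"z": 0,"rx": 0,"ry": 0,"rz": 0,"hand": 0},{"x": 2,"y": 0,"z": 0,"rx": 0,"ry": 0,"rz": 0,"hand": 0},{"x": 0,"y": 0,"z": 0,"rx": 0,"ry": 0,"rz": 0,"hand": 0}])

```text
time_s: 3.3
eef_pos: [496.2, -81.7, 54.1]
ee_rot: [0.001, 0.707, 0.0, -0.707]
force: [-6.7, -0.7, 13.0]
grip_width: -0.002
```

>>> jog_arm(increments=[{"x": 1.5,"y": 0,"z": 0,"rx": 0,"ry": 0,"rz": 0,"hand": 0},{"x": 0,"y": 0,"z": 0,"rx": 0,"ry": 0,"rz": 0,"hand": 0}])

```text
time_s: 3.55
eef_pos: [496.2, -81.7, 53.7]
ee_rot: [0.001, 0.707, 0.0, -0.707]
force: [-10.6, 1.0, 25.5]
grip_width: 0.0
```

The force rose to 25 N with almost no travel at z 53.7, so the key is on its stop. I'll lift and look.

>>> jog_arm(increments=[{"x": -10,"y": 0,"z": 0,"rx": 0,"ry": 0,"rz": 0,"hand": 0},{"x": -40,"y": 0,"z": 0,"rx": 0,"ry": 0,"rz": 0,"hand": 0},{"x": -45,"y": 0,"z": 0,"rx": 0,"ry": 0,"rz": 0,"hand": 0},{"x": 0,"y": 0,"z": 0,"rx": 0,"ry": 0,"rz": 0,"hand": 0}])

```text
time_s: 4.05
eef_pos: [497.7, -82.0, 149.7]
ee_rot: [0.001, 0.709, -0.001, -0.705]
force: [0.0, 0.0, -0.4]
grip_width: -0.002
```

Run:
```python
from h import *
import cv2
p,R,s=pose();print(p,s["force"],s["time_s"])
im=capture("wrist");cv2.imwrite("pics/w3.png",im[:,:,::-1])
im=capture("side");c=cv2.resize(im[160:390,320:480,::-1],None,fx=2.6,fy=2.6,interpolation=cv2.INTER_CUBIC);cv2.imwrite("pics/s3.png",c)
```

```text
[497.72343913 -82.03161584 149.70975055] [ 0.02267596  0.04730156 -0.36201154] 4.05
```

View pics/w3.png

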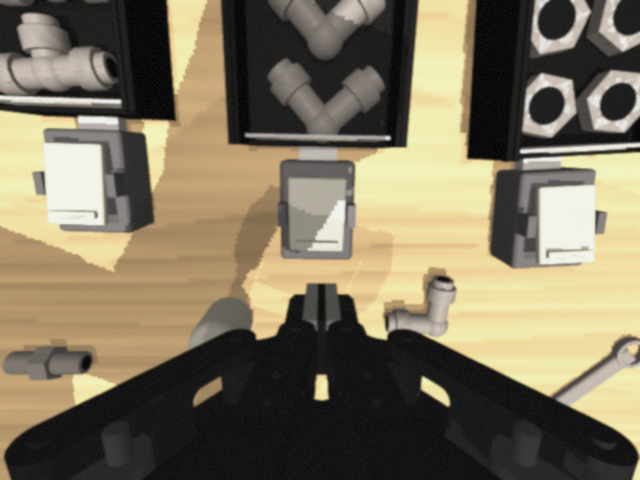

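View pics/s3.png

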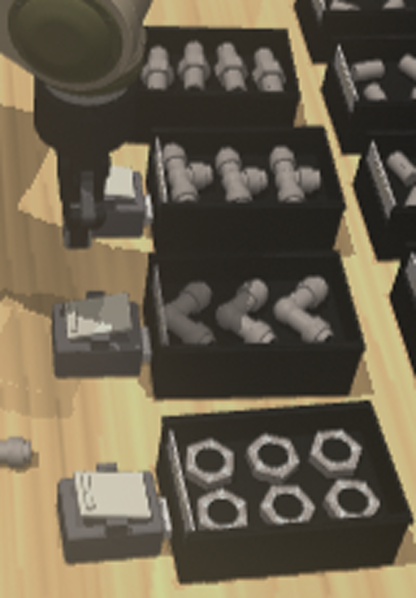

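In both views the elbow key's ribbed end is now down (side crop at (95,318)), while the nut key is unchanged and still up. Tee next.

>>> jog_arm(increments=[{"x": 0,"y": -40,"z": -5,"rx": 0,"ry": 0,"rz": 0,"hand": 0},{"x": 0,"y": -44,"z": -5,"rx": 0,"ry": 0,"rz": 0,"hand": 0},{"x": 0,"y": -44,"z": -5,"rx": 0,"ry": 0,"rz": 0,"hand": 0},{"x": 0,"y": -42,"z": -5,"rx": 0,"ry": 0,"rz": 0,"hand": 0},{"x": 0,"y": 0,"z": 0,"rx": 0,"ry": 0,"rz": 0,"hand": 0}])

```text
time_s: 4.78
eef_pos: [515.3, 90.8, 145.2]
ee_rot: [-0.001, -0.706, -0.002, 0.708]
force: [-0.2, -0.4, -0.3]
grip_width: 0.001
```

Run:
```python
from h import *
import cv2
p,R,s=pose();print(p,s["force"],s["time_s"])
im=capture("wrist");cv2.imwrite("pics/w4.png",im[:,:,::-1])
print(wproj([521,87,63],p,R),wproj([514.9,256.7,63],p,R))
```

```text
[515.26664404  90.75229237 145.20592186] [-0.24134445 -0.3856589  -0.30917652] 4.775
[326.46660324 242.99414809] [ 81.8834574  250.44303939]
```

View pics/w4.png

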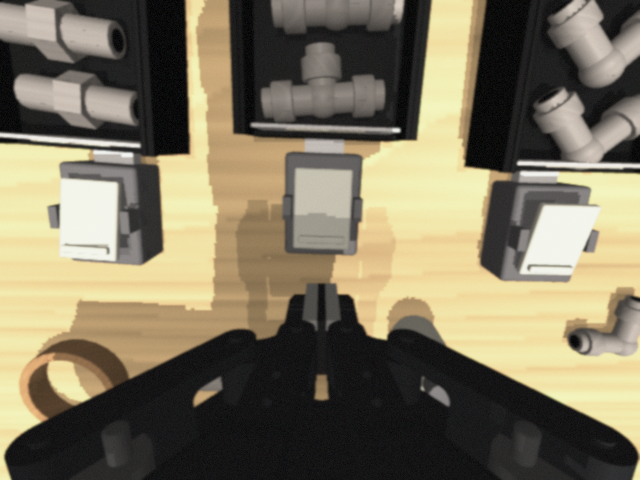

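The tee rib is at (322,239), about (523, 90) in world; I'll shift 4 mm and press.

>>> jog_arm(increments=[{"x": 35,"y": 0,"z": -4,"rx": 0,"ry": 0,"rz": 0,"hand": 0},{"x": 38,"y": 0,"z": 0,"rx": 0,"ry": 0,"rz": 0,"hand": 0},{"x": 5,"y": 0,"z": 0,"rx": 0,"ry": 0,"rz": 0,"hand": 0},{"x": 4,"y": 0,"z": 0,"rx": 0,"ry": 0,"rz": 0,"hand": 0},{"x": 3,"y": 0,"z": 0,"rx": 0,"ry": 0,"rz": 0,"hand": 0}])

```text
time_s: 5.45
eef_pos: [520.6, 88.2, 62.7]
ee_rot: [0.0, 0.708, 0.0, -0.706]
force: [-0.3, -0.4, 0.2]
grip_width: 0.0
```

>>> jog_arm(increments=[{"x": 3,"y": 0,"z": 0,"rx": 0,"ry": 0,"rz": 0,"hand": 0},{"x": 2,"y": 0,"z": 0,"rx": 0,"ry": 0,"rz": 0,"hand": 0},{"x": 0,"y": 0,"z": 0,"rx": 0,"ry": 0,"rz": 0,"hand": 0}])

```text
time_s: 5.82
eef_pos: [520.0, 88.5, 56.9]
ee_rot: [0.0, 0.707, 0.0, -0.707]
force: [-1.4, -0.8, 1.2]
grip_width: -0.003
```

>>> jog_arm(increments=[{"x": 2,"y": 0,"z": 0,"rx": 0,"ry": 0,"rz": 0,"hand": 0},{"x": 1,"y": 0,"z": 0,"rx": 0,"ry": 0,"rz": 0,"hand": 0},{"x": 0,"y": 0,"z": 0,"rx": 0,"ry": 0,"rz": 0,"hand": 0}])

```text
time_s: 6.2
eef_pos: [520.0, 88.5, 54.3]
ee_rot: [0.0, 0.707, 0.0, -0.707]
force: [-5.1, 0.2, 8.6]
grip_width: 0.001
```

>>> jog_arm(increments=[{"x": 2,"y": 0,"z": 0,"rx": 0,"ry": 0,"rz": 0,"hand": 0},{"x": 0,"y": 0,"z": 0,"rx": 0,"ry": 0,"rz": 0,"hand": 0}])

```text
time_s: 6.45
eef_pos: [520.1, 88.5, 53.7]
ee_rot: [0.001, 0.707, 0.0, -0.707]
force: [-10.0, 0.4, 24.9]
grip_width: -0.004
```

Same signature as the elbow key (25 N at z 53.7). I'll lift and go to the union station.

>>> jog_arm(increments=[{"x": -10,"y": 0,"z": 0,"rx": 0,"ry": 0,"rz": 0,"hand": 0},{"x": -40,"y": 0,"z": 0,"rx": 0,"ry": 0,"rz": 0,"hand": 0},{"x": -45,"y": 0,"z": 0,"rx": 0,"ry": 0,"rz": 0,"hand": 0},{"x": 0,"y": 0,"z": 0,"rx": 0,"ry": 0,"rz": 0,"hand": 0}])

```text
time_s: 6.95
eef_pos: [521.7, 88.5, 149.8]
ee_rot: [0.0, 0.71, 0.0, -0.705]
force: [-0.8, -0.2, -0.7]
grip_width: 0.001
```

>>> jog_arm(increments=[{"x": 0,"y": -40,"z": 2,"rx": 0,"ry": 0,"rz": 0,"hand": 0},{"x": 0,"y": -43,"z": 2,"rx": 0.05,"ry": 0,"rz": 0,"hand": 0},{"x": 0,"y": -43,"z": 2,"rx": 0,"ry": 0,"rz": 0,"hand": 0},{"x": 0,"y": -41,"z": 2,"rx": 0,"ry": 0,"rz": 0,"hand": 0},{"x": 0,"y": 0,"z": 0,"rx": 0,"ry": 0,"rz": 0,"hand": 0}])

```text
time_s: 7.58
eef_pos: [515.3, 257.7, 145.4]
ee_rot: [0.016, -0.706, 0.016, 0.707]
force: [0.1, -0.8, -0.2]
grip_width: 0.002
```

Run:
```python
from h import *
import cv2
p,R,s=pose();print(p,s["force"],s["time_s"])
im=capture("wrist");cv2.imwrite("pics/w5.png",im[:,:,::-1])
print(wproj([514.9,256.7,63],p,R))
np.save("p5.npy",p);np.save("R5.npy",R.as_quat())
```

```text
[515.29271426 257.66415769 145.41077215] [ 0.10631296 -0.83842874 -0.19570193] 7.575
[322.39789557 251.45714574]
```

View pics/w5.png

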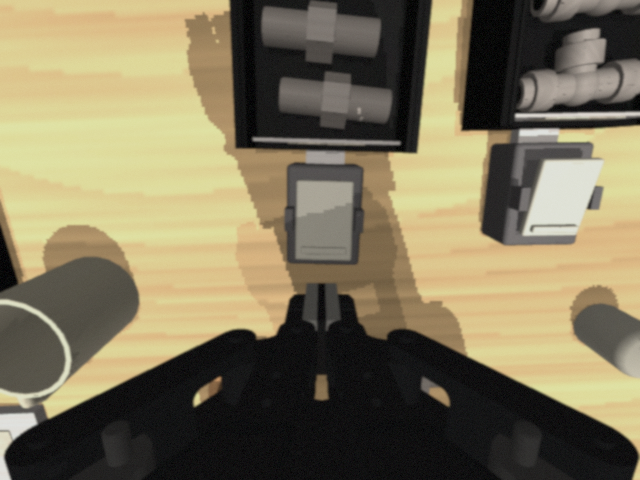

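The union rib is at (323,250), as predicted, and the mug at (70,320) is far off. Pressing now, aimed 3 mm outward as before.

>>> jog_arm(increments=[{"x": 35,"y": 0,"z": 3,"rx": 0,"ry": 0,"rz": 0,"hand": 0},{"x": 38,"y": 0,"z": 0,"rx": 0,"ry": 0,"rz": 0,"hand": 0},{"x": 5,"y": 0,"z": 0,"rx": 0,"ry": 0,"rz": 0,"hand": 0},{"x": 4,"y": 0,"z": 0,"rx": 0,"ry": 0,"rz": 0,"hand": 0},{"x": 3,"y": 0,"z": 0,"rx": 0,"ry": 0,"rz": 0,"hand": 0}])

```text
time_s: 8.25
eef_pos: [513.7, 255.6, 62.9]
ee_rot: [-0.018, 0.708, -0.017, -0.706]
force: [-1.7, -1.4, 3.5]
grip_width: -0.004
```

>>> jog_arm(increments=[{"x": 3,"y": 0,"z": 0,"rx": 0,"ry": 0,"rz": 0,"hand": 0},{"x": 2,"y": 0,"z": 0,"rx": 0,"ry": 0,"rz": 0,"hand": 0},{"x": 2,"y": 0,"z": 0,"rx": 0,"ry": 0,"rz": 0,"hand": 0},{"x": 0,"y": 0,"z": 0,"rx": 0,"ry": 0,"rz": 0,"hand": 0}])

```text
time_s: 8.75
eef_pos: [513.1, 255.8, 54.7]
ee_rot: [-0.017, 0.707, -0.017, -0.707]
force: [-0.1, -0.5, 1.3]
grip_width: -0.001
```

>>> jog_arm(increments=[{"x": 1,"y": 0,"z": 0,"rx": 0,"ry": 0,"rz": 0,"hand": 0},{"x": 1,"y": 0,"z": 0,"rx": 0,"ry": 0,"rz": 0,"hand": 0},{"x": 0,"y": 0,"z": 0,"rx": 0,"ry": 0,"rz": 0,"hand": 0}])

```text
time_s: 9.12
eef_pos: [513.3, 255.8, 54.1]
ee_rot: [-0.017, 0.707, -0.017, -0.707]
force: [-5.8, -0.8, 14.1]
grip_width: 0.002
```

>>> jog_arm(increments=[{"x": 1.5,"y": 0,"z": 0,"rx": 0,"ry": 0,"rz": 0,"hand": 0},{"x": 0,"y": 0,"z": 0,"rx": 0,"ry": 0,"rz": 0,"hand": 0}])

```text
time_s: 9.38
eef_pos: [513.3, 255.9, 53.7]
ee_rot: [-0.017, 0.707, -0.017, -0.706]
force: [-10.2, -2.2, 23.9]
grip_width: 0.003
```

>>> jog_arm(increments=[{"x": -10,"y": 0,"z": 0,"rx": 0,"ry": 0,"rz": 0,"hand": 0},{"x": -40,"y": 0,"z": 0,"rx": 0,"ry": 0,"rz": 0,"hand": 0},{"x": -45,"y": 0,"z": 0,"rx": 0,"ry": 0,"rz": 0,"hand": 0},{"x": -45,"y": 0,"z": 40,"rx": 0,"ry": 0,"rz": 0,"hand": 0},{"x": -30,"y": 0,"z": 40,"rx": 0,"ry": 0,"rz": 0,"hand": 0}])

```text
time_s: 10.0
eef_pos: [432.7, 259.6, 223.1]
ee_rot: [-0.018, 0.708, -0.017, -0.706]
force: [-0.2, -0.1, 0.8]
grip_width: 0.0
```

>>> jog_arm(increments=[{"x": 0,"y": 0,"z": 40,"rx": 0,"ry": 0,"rz": 0,"hand": 0},{"x": 0,"y": 0,"z": 30,"rx": 0,"ry": 0,"rz": 0,"hand": 0},{"x": 0,"y": 0,"z": 0,"rx": 0,"ry": 0,"rz": 0,"hand": 0}])

```text
time_s: 10.38
eef_pos: [362.3, 263.3, 221.7]
ee_rot: [-0.017, 0.707, -0.017, -0.707]
force: [0.7, -0.6, 0.5]
grip_width: 0.006
```

Run:
```python
from h import *
import cv2
p,R,s=pose();print(p,s["force"],s["time_s"])
im=capture("top");cv2.imwrite("pics/t6.png",im[:,:,::-1])
im=capture("side");c=cv2.resize(im[160:390,320:480,::-1],None,fx=2.6,fy=2.6,interpolation=cv2.INTER_CUBIC);cv2.imwrite("pics/s6.png",c)
im=capture("wrist");cv2.imwrite("pics/w6.png",im[:,:,::-1])
```

```text
[362.26928299 263.26092656 221.70103525] [ 0.71030658 -0.55404721  0.46480449] 10.375
```

View pics/s6.png

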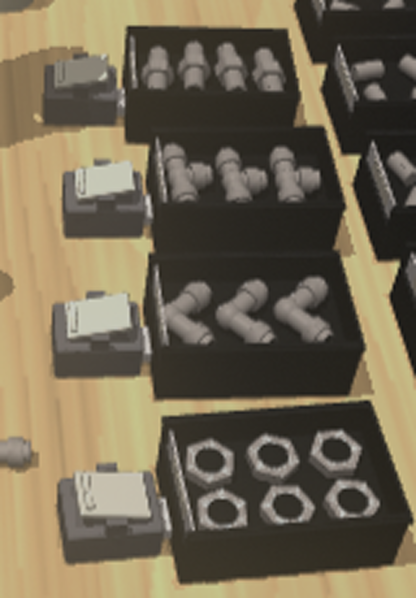

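View pics/t6.png

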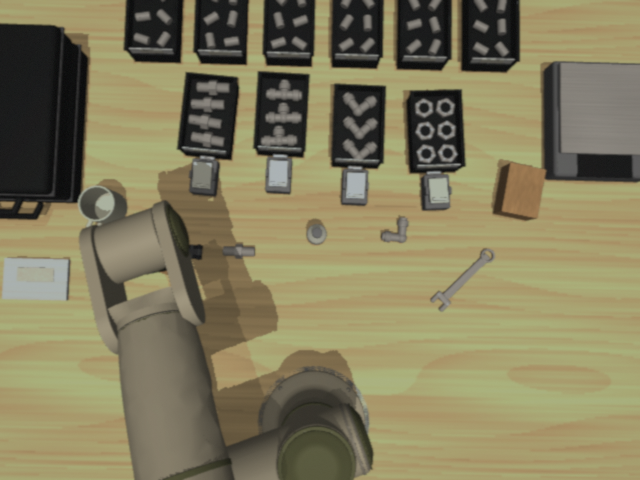

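View pics/w6.png

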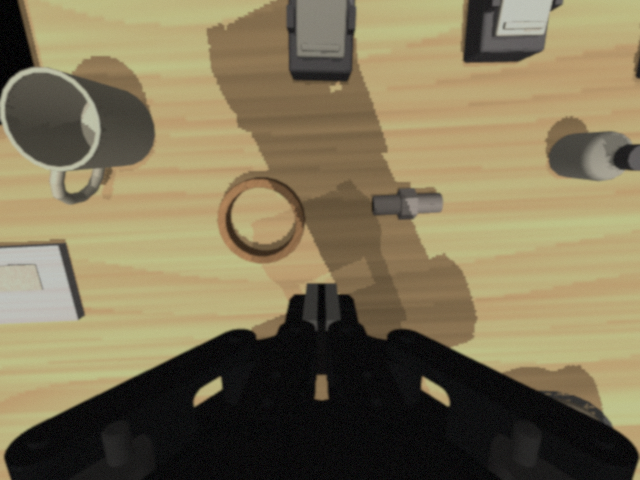

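The side crop shows the union (80,72), tee (104,180) and elbow (98,315) keys tilted down at the ribbed end, with the nut key (112,495) still up. In the top view the loose things are where they were, and the arm is clear.

```bash
python3 -c "
from rig import *
print(finish_job())"
```

```text
the job is handed in; nothing more can be done
None
```

I pressed the ribbed ends of the elbow, tee and union keys down in that order with the shut fingertips, and handed the job in at about 10.5 s.

- **Presses:** each key reached its stop with the fingertips at z = 53.7 mm and about 24–25 N upward force, against a rib height of 54 mm when fully down.
- **Last pictures:** all three keys stayed tilted down after the arm lifted clear, and the nut key is still up. The loose things look unmoved, and the arm is clear of everything at z of about 220 mm.
- **Limits of the checks:** the union key was partly in shadow in the last pictures, so for it I rely mostly on the force and height readings. The key angles were not measured directly.
- **Refused calls:** my first three move calls were refused for missing fields and moved nothing. No other check failed or disagreed.

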